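# Fit the missing tension post and hold the torch on it

### The arm

A 6-joint arm with a two-finger parallel gripper is mounted at the origin on the work surface. World frame = base frame: x ahead of the robot, y to its left, z up, the work surface at z = 0. Lengths are in m, angles in rad, forces in N, time in s.
With the tool pointing down it reaches from about 0.375 to 0.925 m from the base axis. Payload 5.7 kg.
Tool frame: the origin (TCP) lies at the very end of the fingers, on their centre line; the grasp point (between the pads) lies 19 mm behind it (robot.grip_depth is the distance from the TCP to the grasp point, in m); z points along the fingers, y is the direction in which the jaws open and shut (so a half turn about z gives the same grasp; the last joint's range is limited). The gripper opens to 85 mm and grips with 20 to 120 N. Pads are 22 mm wide; open, the fingers measure 114 mm over their backs; the gripper's body (76 mm by 85 mm) begins 54 mm behind the grasp point. The pads swing forward as they close: fully open they stand 13 mm farther back than shut.
Start: joints at [1.205, 0.359, 1.51, -0, 1.272, -0.115], TCP at [0.149, 0.581, 0.231] pointing down, gripper open.
Joint ranges: [-2.97, 2.97], [-1.01, 2.36], [0.21, 2.38], [-0.96, 4.11], [0.2, 2.71], [-2.98, 2.98]. Speed limits (rad/s): [2.39, 2.39, 3.14, 3.14, 3.14, 3.14].

### API

Orientations are given as a 3x3 rotation matrix whose columns are the frame's x, y, z axes.
In Python, from cell import robot gives the robot as it stands.
- The arm moves only by the tool carry_out, never from a script. Its argument "deltas" is one flat list of numbers, 6 for each row, row after row: the shift along the world's x, y, z in m, then the turn, a rotation vector about the world's x, y, z in degrees. In form: [dx, dy, dz, rx, ry, rz, dx, dy, dz, rx, ry, rz, ...]. A call has exactly 8 rows; each row shifts and turns the commanded pose from where the row before left it; what a row does not reach is not made up. A row lasts 1/10 s, in which the tool goes at most 50 mm and 8.59 degrees, less where a joint would pass 70% of its speed; a pose out of reach is approached as far as the arm can. A call is refused whole if a number of a shift passes 0.05 or a number of a turn 8.59, either way. A call with a gripper value outside its range is refused whole. "claw" is the opening, from 0 (shut) to 1 (fully open), set as the call begins (left out, the last holds). The fingers move at their own pace and stop on an object; "grip_force" is the grip in N (left out, the last holds). Time passes only in rows, so rows that do not move let the fingers close, or fill a call up. It gives the time, the measured TCP pose, the force and the opening at its end, in the units of the state.
- robot.observe(): the state, without advancing time (a new reading comes with each control period).
- robot.camera(name): name is "scene" or "top" or "wrist"; returns a dict with "image" (480x640x3 uint8, blue, green, red), "z_map" (480x640 float32, m along the optical axis (not along the pixel's ray), 0 where there is no reading), "mtx" (3x3 intrinsics, pixels), "xyz" and "rotation" of the camera in the world; the wrist camera has in their place "mount" (4x4, takes a point from camera to tool coordinates, whose origin is the TCP and whose axes are the flange's). Camera axes: x right, y down, z forward; pixel columns grow to the right and rows downward; lengths in m; the calibration is good to about 2 mm. A picture is of the moment at which its call begins: read the wrist's pose just before it.
- robot.close_job(): hands the job in, once; it reports no verdict.
Trained networks look in the newest picture that a camera, given by its name, has taken for a name from the list of things; names that differ only in an ending like _2 or _b are one class to them, and where a whole thing is asked for, a point or a joint stands for the part that bears it (a point fixed in the world has none). Each returns a list of dicts, best first, with "confidence" (0 to 1); they miss things now and then, are a little off and sometimes report something else, mostly with a low value. They report only what shows in the picture. A call takes as long as a camera call. They do not tell look-alikes from the thing itself.
- robot.regions_of(query, camera): "mask" (480x640 bool, what is visible of it).
- robot.mark_of(query, camera): "position" ([x, y, z] in m, in world coordinates, good to about 4 mm: a listed point, or the origin of a listed thing).
The state is a dict: "time": time; "qpos": joint angles; "joint_vel": joint speeds; "tau": joint torques, N m; "tcp_pos": TCP position; "tcp_rot": TCP orientation; "force": force on the tool from outside, world axes, zero at the start; "ft_torque": the same for the moment, N m; "grip_width": finger opening in m.
Only numpy, scipy, OpenCV 4.12 (cv2) and the standard library are available. Lean on these libraries where they do the work, as an engineer would, in place of code of your own. Each camera call takes 0.05 s, during which the arm holds its last target.

### The job

Take the cream-capped tension post out of the wooden stand, stand it fully home in the empty bore of the machine casting and let go of it. Then draw the torch up out of its holder, tilt it about half-way between upright and level, and finish while still holding it raised and still, touching nothing but the gripper, shining down at the foot of the new post with its lens about 100 mm (a hand's breadth) from it. Leave the red-capped post, the blue cone, the screwdriver and the bobbin where they are.

Things in the scene. Friction and masses are not known exactly. Their poses are not given: they have to be found in the camera images.
- post_mid (a point): Centre of the loose cream-capped post, 80 mm tall, 50 to 80 g, z up. From its foot: stem 12 mm thick, 28 mm long; collar 20 mm across, 4 mm thick; stem 12 mm to 56 mm; round cream cap 20 mm across, 24 mm high (16 to 40 mm above this point). It stands in either bore of the stand, the red-capped one in the other; there, as home in the casting, the collar rests on the face and this point is 12 mm above it
- redpost_mid (a point): Centre of the other loose post in the stand: same shape and size, but with a red cap. To be left in the stand
- stand: Pale wooden block, fixed, 60 mm (x) by 120 mm (y) by 40 mm high, origin at the centre of its underside, z up; two bores 32 mm deep in its top, at y = +32 and -32 mm
- bore (a point): Centre of the mouth of the empty bore in the top face of the casting, z up, axes parallel to the casting's; 13.5 mm wide with a 2 mm chamfer, 32 mm deep, in a dark 30 mm square outline. The post stands home when its collar lies flat on the face here. Also the spot the torch is to shine at
- casting: Beige machine casting, fixed, origin at the centre of its underside, z up: block 110 mm (x) by 230 mm (y), 45 mm high; a ledge 56 mm high along its +x side, x = 55 to 89 mm. Three fixed cream-capped posts (caps 20 mm across, tops 97 mm above the table) at x = -10, y = 25, -25 and -75 mm; the empty bore continues the row at x = -10, y = 80 mm
- holder: Orange block that holds the torch, fixed, 66 by 66 mm and 50 mm high, origin at the centre of its underside, z up; round bore 30 mm wide and 45 mm deep in the middle of its top
- torch_mid (a point): Centre of the loose torch, 150 mm long, 0.1 to 0.2 kg, z from lens to tail. Lens end: round aluminium head 28 mm across, 48 mm long; then a square yellow body 22 by 22 mm, faces square to this point's x and y, from 27 mm below to 71 mm above this point; black button on the tail. It stands upright in the holder, lens down, this point 80 mm above the table
- torch_lens (a point): Centre of the torch's lens face, 75 mm from torch_mid along the torch's -z; the torch shines along its own -z. x, y, z as torch_mid
- cone_blue: Loose empty blue plastic thread cone, 60 mm wide at the foot, 130 mm tall, standing; origin at the centre of its underside. To be left alone
- screwdriver: Loose screwdriver lying flat, handle towards its own -x; origin at the centre of its underside. To be left alone
- bobbin: Loose steel bobbin, 32 mm wide, 16 mm tall, lying flat on the robot's side of the casting; origin at the centre of its underside. To be left alone
Not all that is in view belongs to the job. Several things have the shape of the holder; the one meant has the colours described above. What is shaped like the part that bears torch_mid but purple or turquoise is not meant.

How it is judged:
On the way, in this order (a step that is already met when the one before it is completed fails the run):
1. the cream-capped post stands fully home in the empty bore and is let go (horizontal distance between post_mid and bore below 0.005 m and z of post_mid in the frame of bore below 0.0145 m and angle between post_mid's own z axis and vertical below 0.1 rad and contact force between the fingers and post below 0.2 N), for 0.2 s.
2. the torch is drawn clear of its holder (z of torch_lens in the frame of holder above 0.055 m and contact force between the fingers and torch above 2 N and contact force between torch and holder below 0.1 N), for 0.1 s.
At the end, for the whole second after the job is handed in: Post home in the bore (5 mm sideways, collar within 2.5 mm of the face, tilt under 0.1 rad), released. Torch held still by the fingers alone, tilted 30 to 60 deg, lens down, over 75 mm high, 60 to 150 mm from the bore mouth, its axis passing within 25 mm (its x and y) of it (all of step 1 and angle between torch_mid's own z axis and vertical between 0.52 and 1.05 rad and x of bore in the frame of torch_mid between -0.025 and 0.025 m and y of bore in the frame of torch_mid between -0.025 and 0.025 m and z of bore in the frame of torch_mid below 0 m and distance between torch_lens and bore between 0.06 and 0.15 m and height (world z) of torch_lens above 0.075 m and contact force between the fingers and torch above 2 N and linear speed of torch below 0.02 m/s and angular speed of torch below 0.2 rad/s and contact force between torch and casting below 0.1 N and contact force between torch and post below 0.1 N and contact force between torch and holder below 0.1 N and contact force between torch and stand below 0.1 N and contact force between torch and table below 0.1 N and contact force between torch and redpost below 0.1 N and contact force between torch and cone_blue below 0.1 N and contact force between torch and screwdriver below 0.1 N and contact force between torch and bobbin below 0.1 N); the arm keeps its last pose, push and grip.
It fails at once if the blue cone, the screwdriver or the bobbin is moved by more than 30 mm (distance of any of cone_blue, screwdriver, bobbin from where it was at the start of the episode above 0.03 m).
It fails at once if the red-capped post is moved by more than 15 mm (distance of redpost_mid from where it was at the start of the episode above 0.015 m).
It also fails if it takes over 50 s, if anything falls off the work surface, if the arm or the gripper's body presses on something with over 40 N, if the wrist force passes 120 N, or if a joint passes its speed limit or range.

## Working session

There is one attempt and no reset: what is moved stays moved. The work goes in short steps, Python scripts to look and compute and a tool call to move; the robot and the scene stay as the last step left them, time stands still between calls to the robot, and variables do not carry over. Pictures are saved under pics/ and viewed, and the job is handed in when it is done.

Besides the shell and the picture viewer there is one more tool, called by a JSON object that holds its "method" and its "body". carry_out: Moves the arm, as the interface text tells. Its arguments: {"type":"object","properties":{"deltas":{"type":"array"},"claw":{"type":"number"},"grip_force":{"type":"number"}},"required":["deltas"]}

```bash
ls; mkdir -p pics; python3 - <<'E'
from cell import robot
import cv2
print(robot.observe())
for n in ["scene","top"]:
    c=robot.camera(n); cv2.imwrite(f"pics/{n}0.png",c["image"]); print(n,c["mtx"],c["xyz"],c["rotation"])
    for q in ["post_mid","redpost_mid","stand","bore","casting","holder","torch_mid","torch_lens","cone_blue","screwdriver","bobbin"]:
        print(q,[(round(d["confidence"],2),[round(float(v),4) for v in d["position"]]) for d in robot.mark_of(q,n)[:4]])
E
```

```text
pics
{'time': 0.0, 'qpos': array([ 1.20487775e+00,  3.59536805e-01,  1.51145633e+00,  1.25129835e-05,
        1.27248774e+00, -1.15094522e-01]), 'joint_vel': array([ 0.000323  ,  0.00011777, -0.00178494, -0.00065158, -0.00059511,
        0.00044779]), 'tau': array([ 1.15425715e-03, -5.27591515e+01, -2.78632414e+01, -7.28221835e-05,
        1.30887190e-02, -6.38911524e-05]), 'tcp_pos': array([0.14867296, 0.58057688, 0.23042556]), 'tcp_rot': array([[-9.68707224e-01,  2.48205242e-01, -6.86787094e-04],
       [ 2.48206087e-01,  9.68705654e-01, -1.75893141e-03],
       [ 2.28718544e-04, -1.87435430e-03, -9.99998217e-01]]), 'force': array([0.0924869 , 0.91341592, 0.9381165 ]), 'ft_torque': array([ 0.02872673,  0.04611531, -0.01708365]), 'grip_width': 0.08554614652080883}
scene [[612.59554498   0.         322.50336287]
 [  0.         612.59554498 241.0541815 ]
 [  0.           0.           1.        ]] [0.95761792 0.64119023 0.84815457] [[-0.85039088  0.35793815 -0.38563667]
 [ 0.52604732  0.59298419 -0.60962609]
 [ 0.01046801 -0.7212836  -0.69256075]]
post_mid [(0.88, [0.4917, 0.2644, 0.05
[... 1067 characters left out ...]
nd [(0.88, [0.4985, 0.2906, -0.0022])]
bore [(0.68, [0.5682, 0.0686, 0.0439]), (0.31, [0.507, 0.3191, 0.0533])]
casting [(0.61, [0.5979, -0.008, 0.0007]), (0.58, [0.41, 0.0155, 0.0011])]
holder [(0.83, [0.431, -0.296, -0.0021]), (0.59, [0.4384, -0.4072, -0.0017]), (0.45, [0.6841, -0.262, 0.0031])]
torch_mid [(0.8, [0.5143, -0.2663, 0.0729]), (0.76, [0.4259, -0.2975, 0.0807]), (0.6, [0.5064, -0.3345, 0.0757])]
torch_lens [(0.81, [0.5112, -0.3372, -0.0012]), (0.69, [0.5091, -0.2644, 0.0001]), (0.4, [0.6856, -0.2603, 0.0004])]
cone_blue [(0.97, [0.6596, 0.2474, -0.0002])]
screwdriver [(0.97, [0.6832, -0.2608, 0.0017])]
bobbin [(0.74, [0.4082, 0.0134, 0.0049]), (0.43, [0.596, -0.0074, -0.0007])]
```

View pics/scene0.png

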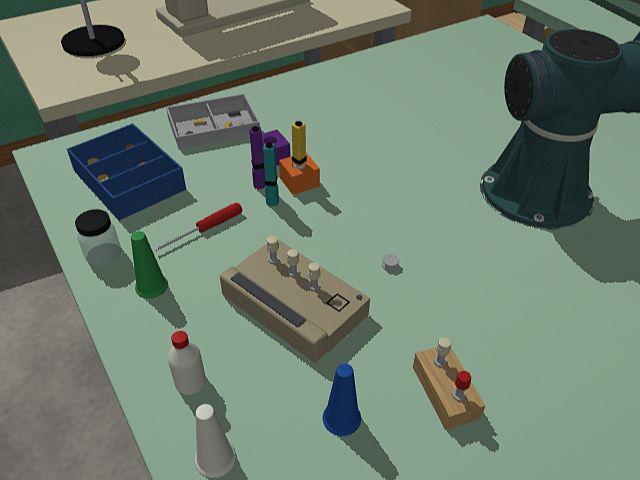

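View pics/top0.png

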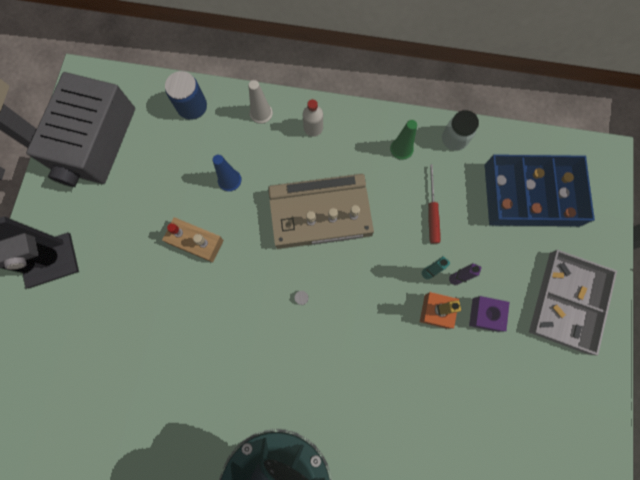

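The orange holder with the yellow torch is at top-image pixel (441,309). The cream post is at (199,240), the red one at (174,230), and the empty bore at (288,224). Two decoy torches, turquoise and purple, stand about 90 mm from the real one. Next I'll refine these positions.

```bash
cat > h.py <<'E'
import numpy as np, cv2
from cell import robot
def cam_pose(c,st=None):
    if "xyz" in c: return np.array(c["rotation"]),np.array(c["xyz"])
    M=np.array(c["mount"]); R=np.array(st["tcp_rot"]); return R@M[:3,:3], R@M[:3,3]+np.array(st["tcp_pos"])
def cloud(c,st=None):
    R,t=cam_pose(c,st); z=c["z_map"]; K=c["mtx"]
    v,u=np.mgrid[0:480,0:640]
    P=np.stack([(u-K[0,2])/K[0,0]*z,(v-K[1,2])/K[1,1]*z,z],-1)
    return P@R.T+t
def plane(c,px,h,st=None):
    R,t=cam_pose(c,st);K=c["mtx"];px=np.atleast_2d(px).astype(float)
    d=np.c_[(px[:,0]-K[0,2])/K[0,0],(px[:,1]-K[1,2])/K[1,1],np.ones(len(px))]@R.T
    return t+d*((h-t[2])/d[:,2])[:,None]
def proj(c,X,st=None):
    R,t=cam_pose(c,st); p=(np.atleast_2d(X)-t)@R; K=c["mtx"]
    return np.c_[p[:,0]/p[:,2]*K[0,0]+K[0,2],p[:,1]/p[:,2]*K[1,1]+K[1,2]]
E
python3 - <<'E'
from h import *
print([a for a in dir(robot) if not a.startswith('_')])
for n in ["scene","top"]:
    c=robot.camera(n); P=cloud(c); hsv=cv2.cvtColor(c["image"],cv2.COLOR_BGR2HSV)
    for q in ["post_mid","torch_mid","holder","stand","casting","bore"]:
        for d in robot.regions_of(q,n)[:3]:
            m=d["mask"]; X=P[m&(c["z_map"]>0)]
            if len(X)==0: continue
            print(n,q,round(d["confidence"],2),m.sum(),np.round(np.median(X,0),3),np.round(np.percentile(X,2,axis=0),3),np.round(np.percentile(X,98,axis=0),3))
            ztop={'torch_mid':.15,'holder':.05,'stand':.04,'casting':.045}.get(q)
            if ztop:
                T=X[abs(X[:,2]-ztop)<.004]
                if len(T)>8:
                    r=cv2.minAreaRect((T[:,:2]*1000).astype(np.float32)); print("   top rect",np.round(r[0],1),np.round(r[1],1),round(r[2],1),len(T))
    im=c["image"]
    for nm,ctr,w in [("torch",proj(c,[.43,-.3,.09])[0],40),("bore",proj(c,[.568,.05,.06])[0],60),("post",proj(c,[.5,.29,.06])[0],40)]:
        x,y=np.round(ctr).astype(int); y0=max(0,y-w);x0=max(0,x-w)
        cv2.imwrite(f"pics/{n}_{nm}.png",cv2.resize(im[y0:y+w,x0:x+w],(480,480),interpolation=cv2.INTER_CUBIC)); print(nm,x0,y0,480/(2*w))
E
cd pics; python3 -c "
import cv2,numpy as np
g=lambda n:cv2.resize(cv2.imread(n),(260,260))
cv2.imwrite('m.png',np.vstack([np.hstack([g(f'{n}_{k}.png') for k in ['torch','bore','post']]) for n in ['scene','top']]))"
```

```text
['PlanningError', 'camera', 'close_job', 'grip_depth', 'mark_of', 'observe', 'regions_of']
scene post_mid 0.63 305 [0.497 0.263 0.078] [0.487 0.253 0.039] [0.503 0.27  0.091]
scene post_mid 0.57 748 [ 0.653 -0.256  0.016] [ 0.59  -0.276  0.002] [ 0.775 -0.243  0.025]
scene torch_mid 0.81 783 [ 0.518 -0.256  0.074] [ 0.489 -0.344  0.   ] [ 0.528 -0.249  0.147]
   top rect [ 515.6 -263.5] [13.9 11.9] 62.2 26
scene torch_mid 0.78 630 [ 0.435 -0.287  0.101] [ 0.417 -0.302  0.046] [ 0.443 -0.279  0.153]
   top rect [ 432. -293.] [19.2 23.7] 21.8 61
scene torch_mid 0.78 693 [ 0.515 -0.321  0.084] [ 0.502 -0.34   0.003] [ 0.524 -0.315  0.147]
   top rect [ 511.  -328.5] [14.9 12.2] 63.3 20
scene holder 0.83 1059 [ 0.443 -0.266  0.035] [ 0.4   -0.326 -0.001] [ 0.464 -0.258  0.05 ]
   top rect [ 430.4 -292.8] [68.  66.8] 84.7 290
scene holder 0.69 492 [ 0.426 -0.388  0.045] [ 0.408 -0.437  0.01 ] [ 0.452 -0.37   0.05 ]
   top rect [ 433.7 -405. ] [70.  54.4] 87.4 175
scene stand 0.63 375 [0.512 0.325 0.076] [0.501 0.314 0.038] [0.518 0.332 0.092]
   top rect [506.  320.3] [29.  20.2] 36.6 82

[... 1020 characters left out ...]
410.9] [67.5 67. ] 87.4 764
top holder 0.69 837 [ 0.42  -0.286  0.049] [ 0.395 -0.329  0.004] [ 0.462 -0.264  0.053]
   top rect [ 429.4 -298.5] [67.1 66. ] 85.7 629
top stand 0.78 1184 [0.494 0.28  0.039] [0.462 0.225 0.007] [0.534 0.344 0.043]
   top rect [500.2 285.8] [118.5  59.8] 76.7 957
top casting 0.86 6184 [0.609 0.003 0.045] [ 0.527 -0.109  0.02 ] [0.695 0.113 0.095]
   top rect [ 6.029e+02 -6.000e-01] [115.5 229.9] 17.3 4068
top casting 0.17 642 [0.656 0.23  0.061] [0.641 0.214 0.002] [0.68  0.254 0.13 ]
   top rect [658.4 231.9] [21.  42.7] 40.9 36
top bore 0.84 6232 [0.609 0.003 0.045] [ 0.528 -0.109  0.017] [0.696 0.114 0.095]
torch 407 268 6.0
bore 236 164 4.0
post 147 196 6.0
```

View pics/m.png

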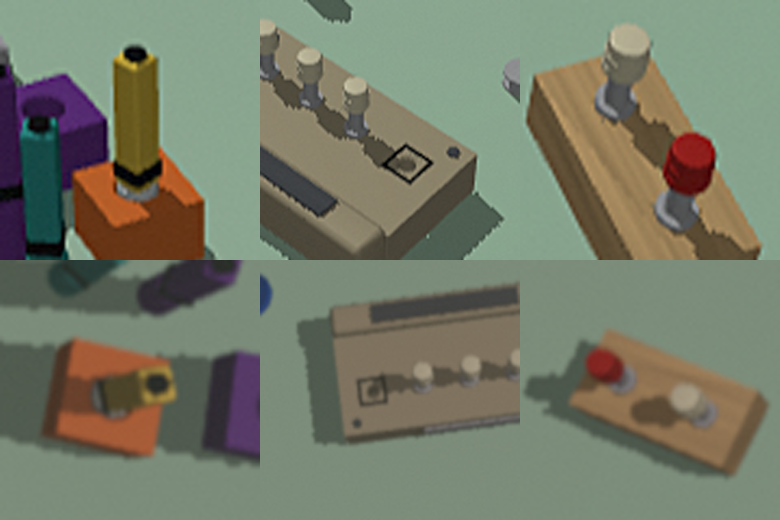

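{"method": "carry_out", "body": {"deltas": [0.04,-0.038,0,0,0,-8.5,0.04,-0.038,0,0,0,-8.5,0.04,-0.038,0,0,0,-8.5,0.04,-0.038,0,0,0,-8.5,0.04,-0.038,0,0,0,-8.5,0.04,-0.038,0,0,0,-8.5,0.04,-0.038,0,0,0,-8.5,0.03,-0.028,0,0,0,-8.5]}}

```text
time: 2.7
tcp_pos: [0.4344, 0.3101, 0.2315]
tcp_rot: [[-0.126, 0.992, 0.001], [0.992, 0.126, 0.0], [-0.0, 0.001, -1.0]]
force: [0.5, 0.2, 0.1]
grip_width: 0.0854
```

{"method": "carry_out", "body": {"deltas": [0,0,0,0,0,-7,0,0,0,0,0,-7,0,0,0,0,0,-7,0,0,0,0,0,0,0,0,0,0,0,0,0,0,0,0,0,0,0,0,0,0,0,0,0,0,0,0,0,0]}}

```text
time: 3.5
tcp_pos: [0.4326, 0.3122, 0.2313]
tcp_rot: [[0.23, 0.973, -0.0], [0.973, -0.23, 0.0], [0.0, -0.0, -1.0]]
force: [-0.8, -0.3, -0.7]
grip_width: 0.0851
```

```bash
python3 - <<'E'
from h import *
s=robot.observe(); print(s["time"],s["tcp_pos"],s["tcp_rot"],s["qpos"])
c=robot.camera("wrist"); print(c["mount"],c["mtx"]); cv2.imwrite("pics/w1.png",c["image"])
P=cloud(c,s)
for q in ["post_mid","redpost_mid","stand","bore"]:
    print(q,[(round(d["confidence"],2),np.round(d["position"],4)) for d in robot.mark_of(q,"wrist")[:3]])
for q in ["post_mid","redpost_mid","stand"]:
    for d in robot.regions_of(q,"wrist")[:2]:
        m=d["mask"]; X=P[m&(c["z_map"]>0)]
        print(q,round(d["confidence"],2),m.sum(),np.round(np.percentile(X,98,axis=0),3))
        for zt in (.04,.092):
            T=X[abs(X[:,2]-zt)<.003]
            if len(T)>20:
                r=cv2.minAreaRect((T[:,:2]*1000).astype(np.float32)); print("  ",zt,np.round(r[0],1),np.round(r[1],1),round(r[2],1),len(T),T.mean(0))
E
```

```text
3.5 [0.4325754  0.31224033 0.23127041] [[ 2.30134682e-01  9.73158786e-01 -7.47508726e-05]
 [ 9.73158789e-01 -2.30134681e-01  2.60612280e-05]
 [ 8.15894483e-06 -7.87420611e-05 -9.99999997e-01]] [4.95667144e-01 2.63470231e-01 1.65316672e+00 6.21568381e-05
 1.22500906e+00 7.27862153e-01]
[[-7.77206029e-04 -9.53679968e-01 -3.00822064e-01  7.75859424e-02]
 [ 9.99999691e-01 -7.04539594e-04 -3.50042447e-04  3.40930943e-04]
 [ 1.21887415e-04 -3.00822243e-01  9.53680221e-01 -1.42445930e-01]
 [ 0.00000000e+00  0.00000000e+00  0.00000000e+00  1.00000000e+00]] [[392.71359607   0.         316.10326511]
 [  0.         392.71359607 233.67038066]
 [  0.           0.           1.        ]]
post_mid [(0.91, array([0.4933, 0.2602, 0.0506]))]
redpost_mid [(0.83, array([0.5077, 0.3188, 0.0545]))]
stand [(0.79, array([5.000e-01, 2.886e-01, 4.000e-04]))]
bore []
post_mid 0.62 1025 [0.502 0.269 0.093]
   0.04 [496.4 250.7] [19.6 36.3] 23.1 53 [0.49174158 0.26301942 0.04155168]
   0.092 [493.6 258.9] [18.9 18.5] 79.4 475 [0.49346157 0.25926526 0.09159213]
redpost_mid 0.89 986 [0.517 0.331 0.093]
   0.04 [514.3 313.8] [19.7 37.4] 43.7 46 [0.51100043 0.31916663 0.04158724]
   0.092 [508.5 320.8] [19.  18.9] 75.7 563 [0.508201   0.32106942 0.0916151 ]
stand 0.82 8146 [0.538 0.35  0.041]
   0.04 [501.3 289.5] [119.9  60.4] 76.5 7256 [0.50063534 0.29606194 0.03977823]
   0.092 [502.5 289.4] [69.1 15.9] 76.4 30 [0.50892872 0.31008616 0.09136642]
```

View pics/w1.png

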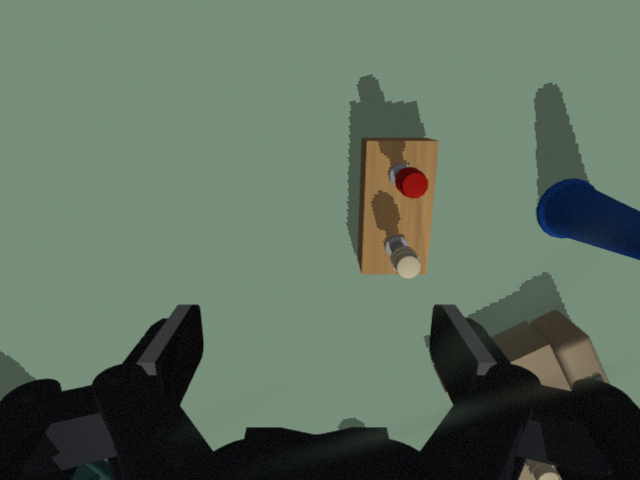

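Stand and post readings agree with each other: the wrist view puts the cap at (0.4935, 0.2588), and the stand centre with its 32 mm offset gives the same spot. I'll go down onto the cap.

{"method": "carry_out", "body": {"deltas": [0.02,-0.018,0,0,0,0,0.021,-0.018,0,0,0,0,0.02,-0.0175,0,0,0,0,0,0,-0.03,0,0,0,0,0,-0.03,0,0,0,0,0,-0.03,0,0,0,0,0,0,0,0,0,0,0,0,0,0,0]}}

```text
time: 4.7
tcp_pos: [0.4935, 0.2586, 0.1414]
tcp_rot: [[0.231, 0.973, -0.001], [0.973, -0.231, -0.0], [-0.001, -0.001, -1.0]]
force: [0.4, -0.0, 0.2]
grip_width: 0.0856
```

```bash
python3 - <<'E'
from h import *
s=robot.observe(); print(s["time"],s["tcp_pos"],s["qpos"])
c=robot.camera("wrist"); cv2.imwrite("pics/w2.png",c["image"])
P=cloud(c,s)
for d in robot.regions_of("post_mid","wrist")[:2]:
        m=d["mask"]; X=P[m&(c["z_map"]>0)]
        for zt in (.092,):
            T=X[abs(X[:,2]-zt)<.003]
            if len(T)>20:
                r=cv2.minAreaRect((T[:,:2]*1000).astype(np.float32)); print("  ",zt,np.round(r[0],1),np.round(r[1],1),round(r[2],1),len(T),T.mean(0))
E
```

```text
4.7 [0.49352815 0.25858714 0.14137868] [3.58609822e-01 3.96537739e-01 1.70456198e+00 6.93579155e-05
 1.04164678e+00 5.91876395e-01]
   0.092 [493.5 259. ] [18.9 18.5] 53.7 977 [0.4938814  0.25946181 0.09162596]
```

View pics/w2.png

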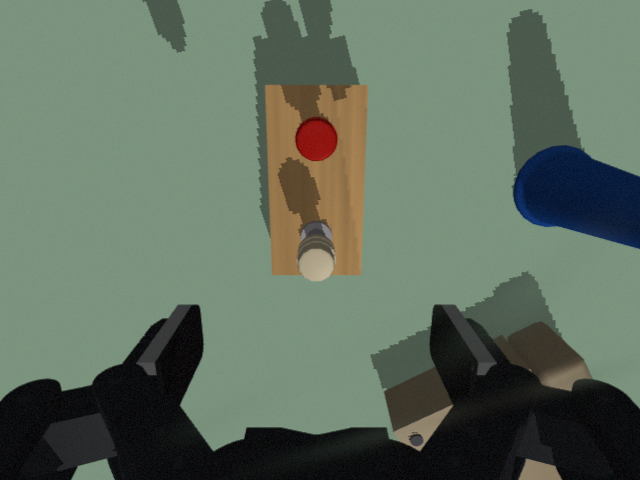

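The cap is centred between the fingers at pixel (316,265), so I'll descend and grip.

{"method": "carry_out", "body": {"deltas": [0,0,-0.025,0,0,0,0,0,-0.025,0,0,0,0,0,-0.02,0,0,0,0,0,-0.009,0,0,0,0,0,0,0,0,0,0,0,0,0,0,0,0,0,0,0,0,0,0,0,0,0,0,0]}}

```text
time: 5.6
tcp_pos: [0.4945, 0.259, 0.0634]
tcp_rot: [[0.231, 0.973, 0.002], [0.973, -0.231, 0.001], [0.001, 0.002, -1.0]]
force: [0.2, -1.0, 0.7]
grip_width: 0.0855
```

{"method": "carry_out", "body": {"deltas": [0,0,0,0,0,0,0,0,0,0,0,0,0,0,0,0,0,0,0,0,0,0,0,0,0,0,0,0,0,0,0,0,0,0,0,0,0,0,0,0,0,0,0,0,0,0,0,0], "claw": 0, "grip_force": 40}}

```text
time: 6.4
tcp_pos: [0.4936, 0.2586, 0.0623]
tcp_rot: [[0.231, 0.973, -0.0], [0.973, -0.231, 0.0], [-0.0, -0.0, -1.0]]
force: [-1.5, -0.7, 2.3]
grip_width: 0.019
```

{"method": "carry_out", "body": {"deltas": [0,0,0.01,0,0,0,0,0,0.02,0,0,0,0,0,0.03,0,0,0,0,0,0.03,0,0,0,0.01,-0.025,0,0,0,4,0.015,-0.04,0,0,0,7,0.015,-0.04,0,0,0,7,0.015,-0.04,0,0,0,7]}}

```text
time: 7.2
tcp_pos: [0.5491, 0.1123, 0.1531]
tcp_rot: [[-0.207, 0.978, 0.001], [0.978, 0.207, 0.0], [-0.0, 0.001, -1.0]]
force: [-0.0, 0.2, -0.9]
grip_width: 0.0189
```

{"method": "carry_out", "body": {"deltas": [0.01,-0.02,0,0,0,4,0.009,-0.02,0,0,0,2,0,0,0,0,0,0,0,0,0,0,0,0,0,0,0,0,0,0,0,0,0,0,0,0,0,0,0,0,0,0,0,0,0,0,0,0]}}

```text
time: 8.0
tcp_pos: [0.5674, 0.0742, 0.1523]
tcp_rot: [[-0.304, 0.953, -0.0], [0.953, 0.304, 0.0], [0.0, -0.0, -1.0]]
force: [-0.7, 0.7, -0.1]
grip_width: 0.0187
```

```bash
python3 - <<'E'
from h import *
s=robot.observe(); print(s["time"],s["tcp_pos"],s["tcp_rot"],s["qpos"])
c=robot.camera("wrist"); cv2.imwrite("pics/w3.png",c["image"]); P=cloud(c,s)
np.savez("w3.npz",P=P,im=c["image"],z=c["z_map"])
for q in ["bore","casting","post_mid"]:
    print(q,[(round(d["confidence"],2),np.round(d["position"],4)) for d in robot.mark_of(q,"wrist")[:3]])
print(proj(c,[.568,.072,.045],s), np.round(P[200:480:40,316],3))
E
```

```text
8.0 [0.56739744 0.07423707 0.15229894] [[-3.03655008e-01  9.52782023e-01 -2.31440713e-04]
 [ 9.52782047e-01  3.03655020e-01  1.89054587e-05]
 [ 8.82909156e-05 -2.14771819e-04 -9.99999973e-01]] [ 9.38675262e-03  4.02050835e-01  1.66120778e+00  2.39164107e-05
  1.07856529e+00 -2.99151027e-01]
bore [(0.68, array([0.5725, 0.0747, 0.0433]))]
casting [(0.58, array([ 5.969e-01, -4.000e-04, -9.000e-04]))]
post_mid [(0.88, array([0.5656, 0.0736, 0.141 ]))]
[[315.16846512 234.92987983]] [[ 0.561  0.095  0.044]
 [ 0.57   0.068  0.042]
 [ 0.566  0.08   0.136]
 [ 0.565  0.083  0.176]
 [ 0.569  0.071  0.181]
 [ 0.597 -0.017  0.092]
 [ 0.565  0.085  0.229]]
```

View pics/w3.png

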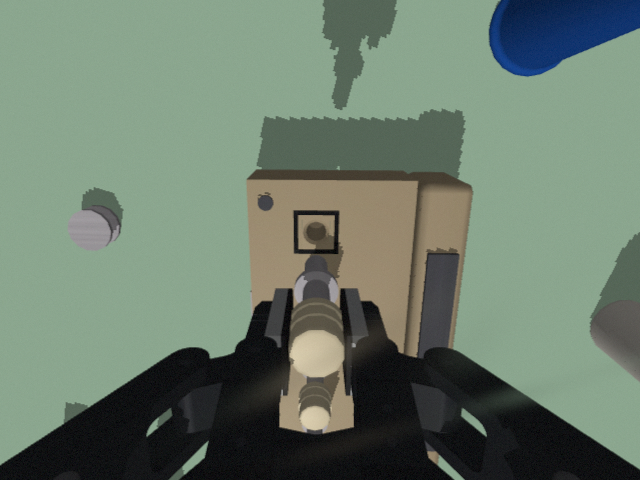

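```bash
python3 - <<'E'
from h import *
s=robot.observe(); c=robot.camera("wrist"); P=cloud(c,s); im=c["image"]; g=cv2.cvtColor(im,cv2.COLOR_BGR2GRAY)
roi=np.zeros_like(g); roi[205:258,285:348]=1
m=((g<45)&(roi>0)).astype(np.uint8)
n,l,st,ct=cv2.connectedComponentsWithStats(m); k=1+np.argmax(st[1:,4]); print(st[k])
pts=np.argwhere(l==k)[:,::-1].astype(np.float32)
X=plane(c,pts,.045,s); r=cv2.minAreaRect((X[:,:2]*1000).astype(np.float32)); print("square",r)
d=(g<90)&(roi>0); d[:217]=0;d[247:]=0;d[:,:300]=0;d[:,334:]=0
pp=np.argwhere(d)[:,::-1]; print("bore px",pp.mean(0),np.ptp(pp,axis=0),plane(c,pp.mean(0)[None],.045,s))
cv2.imwrite("pics/z3.png",cv2.resize(im[190:400,240:400],None,fx=2.8,fy=2.8,interpolation=cv2.INTER_CUBIC))
# neighbours' caps
R=np.array(s["tcp_rot"]);T=(P-s["tcp_pos"])@R
top=(abs(P[...,2]-.097)<.004)&(abs(P[...,0]-.58)<.1)&(c["z_map"]>0); top[:380]=0
print("neighbour cap",top.sum(),P[top].mean(0) if top.any() else None)
# held post slices in tool coords
q=(c["z_map"]>0)&(abs(T[...,1])<.011)&(abs(T[...,0])<.015)&(T[...,2]>-.045)&(T[...,2]<.06)
for a in np.arange(-.045,.06,.006):
    w=q&(T[...,2]>=a)&(T[...,2]<a+.006)
    if w.sum()>5: t=T[w]; print(round(a*1000),w.sum(),np.round(1000*np.r_[t.min(0)[:2],t.max(0)[:2]],1))
E
```

```text
[294 210  44  43 543]
square ((567.6731567382812, 74.01675415039062), (29.05931854248047, 29.243560791015625), 17.607141494750977)
bore px [318.78830645 234.99798387] [27 24] [[0.57052482 0.07225049 0.045     ]]
neighbour cap 720 [ 0.59842245 -0.02427018  0.09635377]
-45 123 [ -8.4 -11.   12.7 -10.1]
-39 754 [-10.9 -11.   12.8  11. ]
-33 2597 [-10.9 -11.   12.4  11. ]
-27 664 [-10.6 -11.   12.   11. ]
-21 560 [  1.6 -11.   12.1  11. ]
-15 566 [  3. -11.  12.  11.]
-9 128 [  4.2 -10.9  11.8  10.9]
-3 71 [  1.2 -10.1  11.   10.2]
3 163 [ 0.6 -5.   6.   6.4]
9 159 [-0.1 -5.2  5.8  6.6]
15 780 [-6.4 -9.   9.7 10.5]
21 53 [ 1.9 -9.1  9.6 10.1]
33 89 [ 1.4 -5.   5.6  5.5]
39 92 [ 1.1 -5.1  5.6  6.1]
45 75 [ 0.5 -5.3  5.7  6.2]
```

View pics/z3.png

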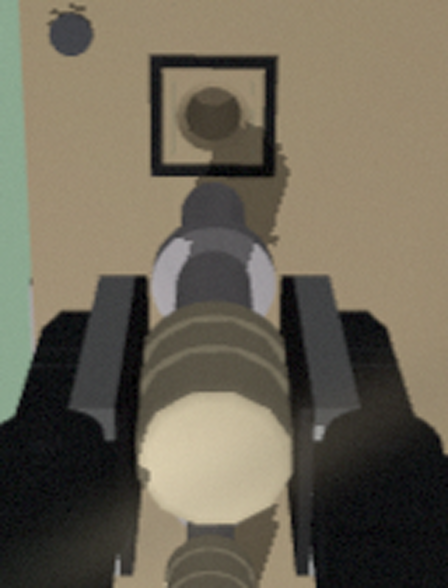

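Bore centre is (0.5677, 0.0740), and the held post's axis is about 0.5 mm from it and upright. Lowering the post now.

{"method": "carry_out", "body": {"deltas": [0,0,-0.02,0,0,0,0,0,-0.02,0,0,0,0,0,-0.01,0,0,0,0,0,-0.005,0,0,0,0,0,-0.005,0,0,0,0,0,-0.005,0,0,0,0,0,-0.005,0,0,0,0,0,0,0,0,0]}}

```text
time: 9.05
tcp_pos: [0.5675, 0.0737, 0.0819]
tcp_rot: [[-0.303, 0.953, -0.0], [0.953, 0.303, -0.0], [0.0, -0.0, -1.0]]
force: [-0.4, 0.4, -0.7]
grip_width: 0.0191
```

{"method": "carry_out", "body": {"deltas": [0,0,-0.004,0,0,0,0,0,-0.004,0,0,0,0,0,-0.003,0,0,0,0,0,-0.002,0,0,0,0,0,-0.001,0,0,0,0,0,-0.001,0,0,0,0,0,0,0,0,0,0,0,0,0,0,0]}}

```text
time: 9.85
tcp_pos: [0.5677, 0.0737, 0.0674]
tcp_rot: [[-0.303, 0.953, 0.0], [0.953, 0.303, 0.0], [0.0, 0.0, -1.0]]
force: [-0.2, 1.8, 0.1]
grip_width: 0.0186
```

{"method": "carry_out", "body": {"deltas": [0,0,-0.001,0,0,0,0,0,0,0,0,0,0,0,0,0,0,0,0,0,0,0,0,0,0,0,0,0,0,0,0,0,0,0,0,0,0,0,0,0,0,0,0,0,0,0,0,0]}}

```text
time: 10.65
tcp_pos: [0.5678, 0.0737, 0.0673]
tcp_rot: [[-0.303, 0.953, 0.001], [0.953, 0.303, 0.0], [-0.0, 0.001, -1.0]]
force: [-3.4, 2.2, 9.5]
grip_width: 0.0188
```

{"method": "carry_out", "body": {"deltas": [0,0,0,0,0,0,0,0,0,0,0,0,0,0,0,0,0,0,0,0,0,0,0,0,0,0,0,0,0,0,0,0,0,0,0,0,0,0,0,0,0,0,0,0,0,0,0,0], "claw": 0.6}}

```text
time: 11.45
tcp_pos: [0.5677, 0.0736, 0.0663]
tcp_rot: [[-0.303, 0.953, -0.0], [0.953, 0.303, -0.0], [0.0, -0.0, -1.0]]
force: [0.4, 0.3, 0.3]
grip_width: 0.051
```

{"method": "carry_out", "body": {"deltas": [0,0,0.02,0,0,0,0,0,0.04,0,0,0,0,0,0.04,0,0,0,0,0,0.04,0,0,0,0,0,0.03,0,0,0,0,0,0,0,0,0,0,0,0,0,0,0,0,0,0,0,0,0]}}

```text
time: 12.25
tcp_pos: [0.5666, 0.0736, 0.235]
tcp_rot: [[-0.303, 0.953, -0.003], [0.953, 0.303, -0.0], [0.001, -0.002, -1.0]]
force: [0.2, -0.5, 0.5]
grip_width: 0.0514
```

```bash
python3 - <<'E'
from h import *
s=robot.observe(); print(s["time"],s["tcp_pos"],s["qpos"])
c=robot.camera("wrist"); cv2.imwrite("pics/w4.png",c["image"]); P=cloud(c,s)
for q in ["bore","post_mid"]:
    print(q,[(round(d["confidence"],2),np.round(d["position"],4)) for d in robot.mark_of(q,"wrist")[:3]])
z=c["z_map"]>0
t=z&(np.hypot(P[...,0]-.5677,P[...,1]-.074)<.02)&(P[...,2]>.08)
print(t.sum(),np.percentile(P[t][:,2],[50,98]))
T=P[t&(P[...,2]>.093)]; print(len(T),T.mean(0),cv2.minAreaRect((T[:,:2]*1000).astype(np.float32)))
n=z&(np.hypot(P[...,0]-.584,P[...,1]-.0216)<.02)&(P[...,2]>.093); print("neighbour top",n.sum(),P[n].mean(0) if n.any() else 0)
t=z&(abs(P[...,2]-.04)<.003)&(np.hypot(P[...,0]-.5677,P[...,1]-.074)<.03)
E
```

```text
12.25 [0.56659009 0.07361562 0.23496798] [ 8.35449423e-03  3.15798111e-01  1.56655252e+00 -5.76510381e-05
  1.26176231e+00 -2.99334900e-01]
bore [(0.73, array([0.5689, 0.0767, 0.0443]))]
post_mid [(0.84, array([0.5662, 0.075 , 0.0552])), (0.21, array([ 5.954e-01,  2.500e-03, -1.000e-04]))]
7557 [0.31473407 0.32114289]
7414 [0.56432588 0.08378651 0.29938802] ((567.7202758789062, 76.47941589355469), (30.792083740234375, 24.13994598388672), 25.294801712036133)
neighbour top 469 [0.58388282 0.02274401 0.09649971]
```

View pics/w4.png

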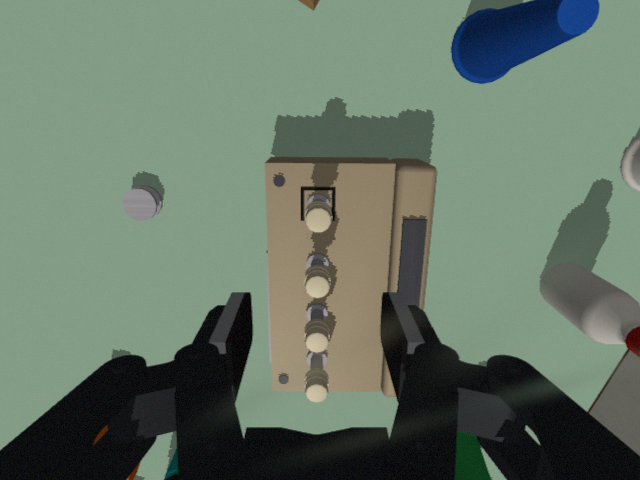

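Post is home: its height matches the neighbouring caps in the wrist view, and I'll confirm that numerically later. On to the torch.

{"method": "carry_out", "body": {"deltas": [-0.008,-0.022,0,0,0,-8,-0.016,-0.042,0,0,0,-8,-0.016,-0.042,0,0,0,-8,-0.016,-0.042,0,0,0,-8,-0.016,-0.042,0,0,0,-8,-0.016,-0.042,0,0,0,-8,-0.016,-0.042,0,0,0,-8,-0.016,-0.042,0,0,0,-8], "claw": 0.7}}

```text
time: 13.2
tcp_pos: [0.4464, -0.2437, 0.2355]
tcp_rot: [[0.728, 0.686, -0.001], [0.686, -0.728, 0.001], [-0.0, -0.001, -1.0]]
force: [0.3, -0.8, 0.7]
grip_width: 0.06
```

{"method": "carry_out", "body": {"deltas": [-0.012,-0.036,0,0,0,-8,-0.005,-0.018,0,0,0,-8,0,0,0,0,0,-7.6,0,0,0,0,0,0,0,0,0,0,0,0,0,0,0,0,0,0,0,0,0,0,0,0,0,0,0,0,0,0]}}

```text
time: 14.0
tcp_pos: [0.4308, -0.2959, 0.2363]
tcp_rot: [[0.939, 0.344, -0.0], [0.344, -0.939, 0.0], [-0.0, -0.0, -1.0]]
force: [1.3, 0.0, 1.5]
grip_width: 0.0599
```

```bash
python3 - <<'E'
from h import *
s=robot.observe(); print(s["time"],s["tcp_pos"],s["tcp_rot"],s["qpos"])
c=robot.camera("wrist"); cv2.imwrite("pics/w5.png",c["image"]); P=cloud(c,s)
for q in ["torch_mid","holder"]:
    print(q,[(round(d["confidence"],2),np.round(d["position"],4)) for d in robot.mark_of(q,"wrist")[:4]])
    for d in robot.regions_of(q,"wrist")[:3]:
        m=d["mask"]; X=P[m&(c["z_map"]>0)]
        zt=.151 if q=="torch_mid" else .05
        T=X[abs(X[:,2]-zt)<.004]
        if len(T)>20: print("  rect",round(d["confidence"],2),cv2.minAreaRect((T[:,:2]*1000).astype(np.float32)),np.percentile(X[:,2],98),len(T))
c=robot.camera("top"); P=cloud(c)
for n,x,y in [("new",.5677,.074),("nb",.5843,.0216)]:
    t=(np.hypot(P[...,0]-x,P[...,1]-y)<.014)&(P[...,2]>.085)&(P[...,2]<.12); print(n,t.sum(),P[t].mean(0),P[t][:,2].max())
E
```

```text
14.0 [ 0.43080451 -0.29594488  0.23625662] [[ 9.38908887e-01  3.44165800e-01 -6.26165084e-05]
 [ 3.44165804e-01 -9.38908882e-01  1.00237845e-04]
 [-2.42927578e-05 -1.15664665e-04 -9.99999993e-01]] [-7.34152903e-01  2.42929698e-01  1.66873620e+00  3.44465652e-05
  1.23004040e+00  4.85281744e-01]
torch_mid [(0.63, array([ 0.5097, -0.3318,  0.0749])), (0.59, array([ 0.4294, -0.2998,  0.0785])), (0.58, array([ 0.5164, -0.2669,  0.0694]))]
  rect 0.85 ((514.4956665039062, -266.63153076171875), (16.209331512451172, 17.219348907470703), 52.52346420288086) 0.1508745775606125 572
  rect 0.78 ((430.24853515625, -296.6922607421875), (21.401954650878906, 21.962377548217773), 16.540241241455078) 0.15556227646677767 985
  rect 0.66 ((511.26611328125, -332.0274658203125), (16.29861068725586, 16.358787536621094), 77.21356201171875) 0.15061067165007216 537
holder [(0.7, array([ 0.4383, -0.4128, -0.002 ])), (0.58, array([ 0.4279, -0.2972, -0.0019]))]
  rect 0.97 ((429.61944580078125, -297.05792236328125), (66.09929656982422, 66.49130249023438), 85.61338806152344) 0.05122159232813861 3897
  rect 0.79 ((440.24725341796875, -409.3809814453125), (67.2790298461914, 66.33903503417969), 87.35787963867188) 0.051141124304910794 4635
new 73 [0.5662415  0.07111164 0.09482935] 0.0998199998386835
nb 78 [0.58230822 0.01930987 0.09385022] 0.09841297735885224
```

View pics/w5.png

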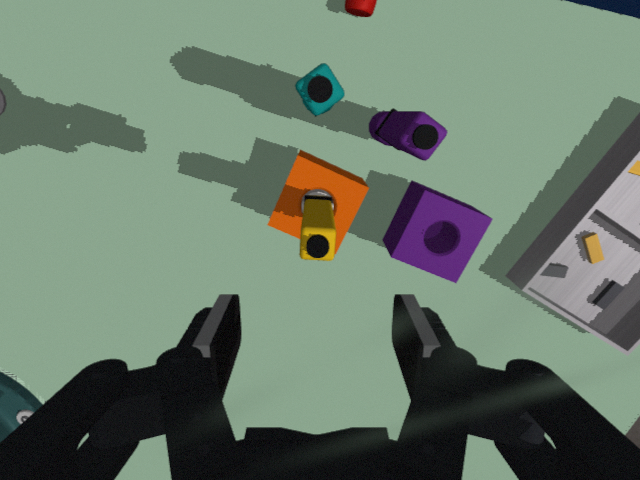

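The new post's top (0.0948) matches its neighbour (0.0939) to within noise. The torch is at (0.430, -0.297) with its faces nearly square to the jaws, so I'll descend on it.

{"method": "carry_out", "body": {"deltas": [-0.0006,-0.0008,-0.02,0,0,-1.5,0,0,-0.03,0,0,0,0,0,-0.03,0,0,0,0,0,-0.03,0,0,0,0,0,-0.02,0,0,0,0,0,-0.01,0,0,0,0,0,0,0,0,0,0,0,0,0,0,0]}}

```text
time: 15.1
tcp_pos: [0.4305, -0.2976, 0.0969]
tcp_rot: [[0.948, 0.318, 0.001], [0.318, -0.948, -0.001], [0.0, 0.001, -1.0]]
force: [0.1, -0.7, -0.3]
grip_width: 0.0595
```

{"method": "carry_out", "body": {"deltas": [0,0,0,0,0,0,0,0,0,0,0,0,0,0,0,0,0,0,0,0,0,0,0,0,0,0,0,0,0,0,0,0,0,0,0,0,0,0,0,0,0,0,0,0,0,0,0,0], "claw": 0, "grip_force": 60}}

```text
time: 15.9
tcp_pos: [0.4306, -0.2975, 0.0973]
tcp_rot: [[0.948, 0.318, 0.001], [0.318, -0.948, -0.001], [0.001, 0.001, -1.0]]
force: [-1.0, 1.4, 7.5]
grip_width: 0.0217
```

{"method": "carry_out", "body": {"deltas": [0,0,0.01,0,0,0,0,0,0.02,0,0,0,0,0,0.03,0,0,0,0,0,0.03,0,0,0,0,0,0.03,0,0,0,0,0,0.03,0,0,0,0,0,0.02,0,0,0,0,0,0,0,0,0]}}

```text
time: 16.7
tcp_pos: [0.4314, -0.2984, 0.2698]
tcp_rot: [[0.948, 0.318, 0.005], [0.318, -0.948, -0.004], [0.003, 0.006, -1.0]]
force: [1.0, -0.1, -1.2]
grip_width: 0.0216
```

```bash
python3 - <<'E'
from h import *
from scipy.optimize import least_squares
s=robot.observe(); print(s["time"],s["tcp_pos"],s["qpos"],s["grip_width"])
D=[([1.20487775,3.59536805e-01,1.51145633,1.27248774],[0.14867296,0.58057688,0.23042556]),
([.495667,.26347,1.653167,1.225009],[0.4325754,0.31224033,0.23127041]),
([.35861,.396538,1.704562,1.041647],[0.49352815,0.25858714,0.14137868]),
([.0093868,.40205,1.661208,1.078565],[0.56739744,0.07423707,0.15229894]),
([.0083545,.315798,1.566553,1.261762],[0.56659009,0.07361562,0.23496798]),
([-.734153,.24293,1.668736,1.23004],[0.43080451,-0.29594488,0.23625662]),
([s["qpos"][0],s["qpos"][1],s["qpos"][2],s["qpos"][4]],s["tcp_pos"])]
for q,p in D: print(np.round([q[0],np.arctan2(p[1],p[0]),np.hypot(p[0],p[1])],4),p[2],q[1]+q[2]+q[3])
E
```

```text
16.7 [ 0.43144523 -0.29843968  0.26984262] [-7.36863374e-01  2.11607557e-01  1.62312758e+00 -2.55656873e-06
  1.30042307e+00  5.10483189e-01] 0.021601779203321694
[1.2049 1.3201 0.5993] 0.23042556 3.143480875
[0.4957 0.6252 0.5335] 0.23127041 3.141646
[0.3586 0.4826 0.5572] 0.14137868 3.142747
[0.0094 0.1301 0.5722] 0.15229894 3.1418230000000005
[0.0084 0.1292 0.5714] 0.23496798 3.144113
[-0.7342 -0.6019  0.5227] 0.23625662 3.141706
[-0.7369 -0.6051  0.5246] 0.269842622484159 3.135158200304911
```

```bash
cat > fit.py <<'E'
import numpy as np
from scipy.optimize import least_squares
D=[([1.20487775,3.59536805e-01,1.51145633,1.27248774],[0.14867296,0.58057688,0.23042556]),
([.495667,.26347,1.653167,1.225009],[0.4325754,0.31224033,0.23127041]),
([.35861,.396538,1.704562,1.041647],[0.49352815,0.25858714,0.14137868]),
([.0093868,.40205,1.661208,1.078565],[0.56739744,0.07423707,0.15229894]),
([.0083545,.315798,1.566553,1.261762],[0.56659009,0.07361562,0.23496798]),
([-.734153,.24293,1.668736,1.23004],[0.43080451,-0.29594488,0.23625662]),
([-7.36863374e-01,2.11607557e-01,1.62312758e+00,1.30042307e+00],[0.43144523,-0.29843968,0.26984262])]
def fk(p,q):
    d,L2,L3,dl,Lt,off,a=p; s=q[1]+q[2]; t=s+q[3]
    r=a+L2*np.sin(q[1])+L3*np.sin(s+dl)+Lt*np.sin(t); z=d+L2*np.cos(q[1])+L3*np.cos(s+dl)+Lt*np.cos(t)
    return np.array([r*np.cos(q[0])-off*np.sin(q[0]),r*np.sin(q[0])+off*np.cos(q[0]),z])
def fit(D=D):
    p0=np.array([.15,.42,.37,0,.25,.07,0]);sg=np.array([.3,.3,.3,.1,.15,.1,.03])
    return least_squares(lambda p:np.r_[np.concatenate([(fk(p,q)-x)/1e-3 for q,x in D]),.3*(p-p0)/sg],p0)
if __name__=="__main__":
    r=fit(); print(np.round(r.x,4)); print(max(np.abs(fk(r.x,q)-x).max() for q,x in D))
E
python3 fit.py
```

```text
[2.486e-01 6.103e-01 4.478e-01 2.524e-01 3.543e-01 6.890e-02 1.000e-04]
5.5123844168059044e-05
```

```bash
python3 - <<'E'
from fit import *
from scipy.optimize import least_squares
p0=fit().x; B=np.array([.5677,.0737,.045])
for Lt in (.25,.3,.354,.4):
  p=p0.copy(); p[0]+=Lt-p[4]; p[4]=Lt
  for th in (35,40,45,50):
    for L in (.192,.2):
      t=np.pi-np.radians(th)
      # unknown q1,q2,q3 ; axis dir tool = (sin t cos q1, sin t sin q1, cos t)
      def f(x):
        q=[x[0],x[1],x[2],t-x[1]-x[2]]
        z=np.array([np.sin(t)*np.cos(x[0]),np.sin(t)*np.sin(x[0]),np.cos(t)])
        return fk(p,q)+L*z-B
      best=None
      r=least_squares(f,[0,.1,1.8],bounds=([-1,-1.01,.21],[1,2.36,2.38]))
      # lateral offset remains: x off
      q=r.x; print(Lt,th,L,np.round(r.x,3),"q5",round(t-q[1]-q[2],3),"res mm",np.round(f(r.x)*1000,1),"tcp",np.round(fk(p,[*q,t-q[1]-q[2]]),3))
E
```

```text
0.25 35 0.192 [0.008 0.051 2.153] q5 0.327 res mm [0. 0. 0.] tcp [0.458 0.073 0.202]
0.25 35 0.2 [0.008 0.032 2.151] q5 0.348 res mm [0. 0. 0.] tcp [0.453 0.073 0.209]
0.25 40 0.192 [0.008 0.052 2.239] q5 0.152 res mm [0. 0. 0.] tcp [0.444 0.073 0.192]
0.25 40 0.2 [0.008 0.031 2.239] q5 0.174 res mm [0. 0. 0.] tcp [0.439 0.073 0.198]
0.25 45 0.192 [0.008 0.074 2.326] q5 -0.044 res mm [0. 0. 0.] tcp [0.432 0.073 0.181]
0.25 45 0.2 [0.008 0.051 2.327] q5 -0.022 res mm [0. 0. 0.] tcp [0.426 0.073 0.186]
0.25 50 0.192 [0.011 0.11  2.38 ] q5 -0.221 res mm [11.3  1.5  9.1] tcp [0.432 0.074 0.177]
0.25 50 0.2 [0.011 0.083 2.38 ] q5 -0.195 res mm [12.1  1.6 10.3] tcp [0.427 0.074 0.184]
0.3 35 0.192 [0.008 0.024 2.214] q5 0.292 res mm [0. 0. 0.] tcp [0.458 0.073 0.202]
0.3 35 0.2 [0.008 0.003 2.212] q5 0.315 res mm [0. 0. 0.] tcp [0.453 0.073 0.209]
0.3 40 0.192 [0.008 0.031 2.311] q5 0.102 res mm [0. 0. 0.] tcp [0.444 0.073 0.192]
0.3 40 0.2 [0.008 0.007 2.31 ] q5 0.126 res mm [0. 0. 0.] tcp [0.439 0.073 0.198]
0.3 45 0.192 [0.01  0.054 2.38 ] q5 -0.078 res mm [9.4 1.2 8.5] tcp [0.441 0.074
[... 1041 characters left out ...]
336] q5 0.222 res mm [0. 0. 0.] tcp [0.458 0.073 0.202]
0.4 35 0.2 [ 0.008 -0.053  2.333] q5 0.251 res mm [0. 0. 0.] tcp [0.453 0.073 0.209]
0.4 40 0.192 [ 0.013 -0.039  2.38 ] q5 0.103 res mm [21.5  2.8 23.4] tcp [0.466 0.075 0.215]
0.4 40 0.2 [ 0.013 -0.068  2.38 ] q5 0.131 res mm [20.1  2.6 23.2] tcp [0.459 0.075 0.221]
0.4 45 0.192 [ 0.019 -0.057  2.38 ] q5 0.033 res mm [54.9  7.1 62. ] tcp [0.487 0.078 0.243]
0.4 45 0.2 [ 0.019 -0.093  2.38 ] q5 0.069 res mm [52.3  6.8 63.5] tcp [0.479 0.078 0.25 ]
0.4 50 0.192 [ 0.025 -0.06   2.38 ] q5 -0.051 res mm [ 88.6  11.5 100.8] tcp [0.509 0.082 0.269]
0.4 50 0.2 [ 0.024 -0.106  2.38 ] q5 -0.005 res mm [ 83.9  10.9 104.8] tcp [0.498 0.081 0.278]
```

```bash
python3 - <<'E'
from fit import *
from scipy.optimize import least_squares
p0=fit().x; B=np.array([.5677,.0737,.045])
for Lt in (.25,.354,.4):
  p=p0.copy(); p[0]+=Lt-p[4]; p[4]=Lt
  for th in (40,45):
    for L in (.192,):
      t=np.pi+np.radians(th)
      def f(x):
        q=[x[0],x[1],x[2],t-x[1]-x[2]]
        z=np.array([np.sin(t)*np.cos(x[0]),np.sin(t)*np.sin(x[0]),np.cos(t)])
        return fk(p,q)+L*z-B
      r=least_squares(f,[0,.6,1.],bounds=([-1,-1.01,.21],[1,2.36,2.38]))
      q=r.x; print(Lt,th,L,np.round(r.x,3),"q5",round(t-q[1]-q[2],3),"res mm",np.round(f(r.x)*1000,1),"tcp",np.round(fk(p,[*q,t-q[1]-q[2]]),3), "wrist",np.round(fk(np.r_[p[:4],0,p[5:]],[*q,0]),3))
from h import *
c=robot.camera("top");P=cloud(c)
m=(P[...,0]>.6)&(P[...,0]<1.0)&(abs(P[...,1])<.35)&(P[...,2]>.05)&(P[...,2]<.4)&(c["z_map"]>0)
# height map cells
for x in np.arange(.6,1.0,.04):
    print(round(x,2),[int(1000*P[m&(abs(P[...,0]-x-.02)<.02)&(abs(P[...,1]-y-.02)<.02)][:,2].max(initial=0)) for y in np.arange(-.2,.3,.04)])
E
```

```text
0.25 40 0.192 [0.008 0.811 0.923] q5 2.106 res mm [-0. -0. -0.] tcp [0.691 0.075 0.192] wrist [0.852 0.076 0.384]
0.25 45 0.192 [0.008 0.877 0.847] q5 2.203 res mm [-0. -0. -0.] tcp [0.703 0.075 0.181] wrist [0.88  0.076 0.358]
0.354 40 0.192 [0.008 0.945 0.697] q5 2.198 res mm [-0. -0. -0.] tcp [0.691 0.075 0.192] wrist [0.919 0.077 0.463]
0.354 45 0.192 [0.008 1.036 0.572] q5 2.319 res mm [-0. -0. -0.] tcp [0.703 0.075 0.181] wrist [0.954 0.077 0.431]
0.4 40 0.192 [0.008 1.011 0.578] q5 2.251 res mm [-0. -0. -0.] tcp [0.691 0.075 0.192] wrist [0.948 0.077 0.498]
0.4 45 0.192 [0.008 1.12  0.415] q5 2.392 res mm [-0. -0. -0.] tcp [0.703 0.075 0.181] wrist [0.986 0.077 0.464]
0.6 [0, 0, 97, 99, 97, 0, 55, 59, 58, 0, 0, 0, 0]
0.64 [0, 0, 0, 62, 63, 62, 62, 61, 57, 0, 134, 131, 0]
0.68 [0, 0, 59, 62, 62, 63, 0, 0, 0, 0, 82, 0, 0]
0.72 [0, 0, 0, 0, 0, 0, 0, 0, 0, 0, 0, 0, 0]
0.76 [58, 0, 0, 0, 0, 0, 0, 0, 0, 0, 0, 0, 0]
0.8 [132, 132, 0, 0, 0, 84, 121, 75, 0, 75, 56, 0, 0]
0.84 [0, 0, 0, 0, 0, 82, 122, 76, 0, 133, 132, 0, 0]
0.88 [0, 0, 0, 0, 0, 0, 0, 0, 0, 0, 0, 0, 0]
0.92 [0, 0, 0, 0, 0, 0, 0, 0, 0, 0, 0, 0, 0]
0.96 [0, 0, 0, 0, 0, 0, 0, 0, 0, 0, 0, 0, 0]
```

The arm's kinematics fit to 0.05 mm. Tilting the torch outward, with the tail away from the robot, leaves good joint margin at 40°, whereas tilting towards the base runs close to the limits. Going outward.

{"method": "carry_out", "body": {"deltas": [0.012,0.018,0.01,0,0,0,0.024,0.034,0,0,0,0,0.027,0.039,0,0,0,0,0.027,0.039,0,0,0,0,0.027,0.039,0,0,0,0,0.027,0.039,0,0,0,0,0.027,0.039,0,0,0,0,0.027,0.039,0,0,0,0], "grip_force": 80}}

```text
time: 17.55
tcp_pos: [0.6277, -0.0092, 0.2742]
tcp_rot: [[0.948, 0.318, -0.003], [0.318, -0.948, 0.0], [-0.003, -0.001, -1.0]]
force: [1.1, -0.7, -2.1]
grip_width: 0.0209
```

{"method": "carry_out", "body": {"deltas": [0.025,0.035,0,0,0,0,0.022,0.032,0,0,0,0,0.014,0.02,0,0,0,0,0,0,0,0,5,0,0,0,0,0,5,0,0,0,0,0,5,0,0,0,0,0,5,0,0,0,0,0,0,0]}}

```text
time: 18.35
tcp_pos: [0.6893, 0.0756, 0.2711]
tcp_rot: [[0.889, 0.297, -0.349], [0.317, -0.948, 0.0], [-0.331, -0.111, -0.937]]
force: [0.1, -0.1, -2.6]
grip_width: 0.0215
```

```bash
python3 - <<'E'
from h import *
s=robot.observe(); print(s["time"],s["tcp_pos"],s["tcp_rot"],s["qpos"],s["grip_width"],s["force"])
from fit import *
q=s["qpos"]; r=fit(D+[([q[0],q[1],q[2],q[4]],s["tcp_pos"])]); print(r.x, q[3])
E
```

```text
18.35 [0.689262   0.07557502 0.27112586] [[ 8.88663411e-01  2.97492133e-01 -3.48963856e-01]
 [ 3.17454011e-01 -9.48273669e-01  1.66421404e-05]
 [-3.30908285e-01 -1.10794765e-01 -9.37136184e-01]] [0.00813648 0.68775465 0.89709943 0.00303195 1.9131914  1.25639589] 0.02149521414569097 [ 0.14968047 -0.05072112 -2.61148088]
[2.66074873e-01 6.10892113e-01 4.47791387e-01 2.52789589e-01
 3.72283329e-01 6.90389448e-02 2.71193890e-05] 0.003031945946858059
```

{"method": "carry_out", "body": {"deltas": [0,0,0,0,5,0,0,0,0,0,5,0,0,0,0,0,5,0,0,0,0,0,5,0,0.001,-0.001,-0.01,0,0,0,0.001,-0.001,-0.01,0,0,0,0,0,-0.01,0,0,0,0,0,0,0,0,0]}}

```text
time: 19.15
tcp_pos: [0.6902, 0.0739, 0.2454]
tcp_rot: [[0.726, 0.243, -0.643], [0.318, -0.948, 0.0], [-0.61, -0.204, -0.766]]
force: [0.3, -0.3, -1.3]
grip_width: 0.021
```

```bash
python3 - <<'E'
from h import *
s=robot.observe(); print(s["time"],s["tcp_pos"],s["tcp_rot"][:,2],s["qpos"],s["grip_width"])
for n in ["scene","wrist"]:
    c=robot.camera(n); cv2.imwrite(f"pics/{n}6.png",c["image"]); P=cloud(c,s if n=="wrist" else None)
    for q in ["torch_mid","torch_lens","post_mid","bore"]: print(n,q,[(round(d["confidence"],2),np.round(d["position"],4)) for d in robot.mark_of(q,n)[:4]])
E
```

```text
19.15 [0.69018134 0.07386329 0.24543044] [-6.42959528e-01  7.60651371e-05 -7.65900150e-01] [0.00530637 0.93835725 0.5971872  0.00469571 2.30439162 1.25456905] 0.021029150351194226
scene torch_mid [(0.76, array([ 0.5155, -0.3327,  0.0715])), (0.73, array([ 0.5107, -0.2639,  0.077 ])), (0.61, array([0.6748, 0.0696, 0.2289]))]
scene torch_lens [(0.89, array([ 0.5163, -0.2699, -0.0045])), (0.83, array([ 0.5076, -0.3318,  0.0017])), (0.79, array([0.6306, 0.074 , 0.1793])), (0.19, array([0.6791, 0.0711, 0.2359]))]
scene post_mid [(0.76, array([0.5662, 0.0753, 0.0593]))]
scene bore [(0.79, array([0.5661, 0.0739, 0.0464]))]
wrist torch_mid [(0.66, array([0.6789, 0.0709, 0.2385])), (0.65, array([ 0.5142, -0.2668,  0.0724]))]
wrist torch_lens [(0.77, array([ 5.111e-01, -3.328e-01,  2.000e-04])), (0.67, array([ 0.5145, -0.2653,  0.0035])), (0.61, array([ 0.5955, -0.0024,  0.0013])), (0.58, array([0.6332, 0.0776, 0.1751]))]
wrist post_mid [(0.73, array([0.5661, 0.0744, 0.0522])), (0.19, array([ 0.4285, -0.2954,  0.    ]))]
wrist bore [(0.83, array([0.5716, 0.0745, 0.0446])), (0.51, array([0.5075, 0.3179, 0.0558]))]
```

View pics/scene6.png

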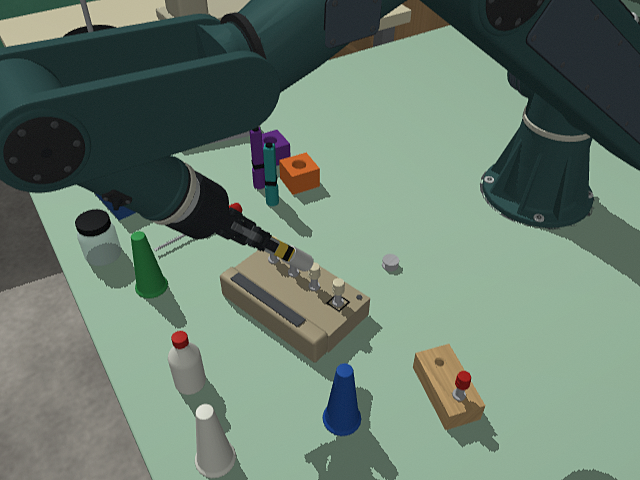

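View pics/wrist6.png

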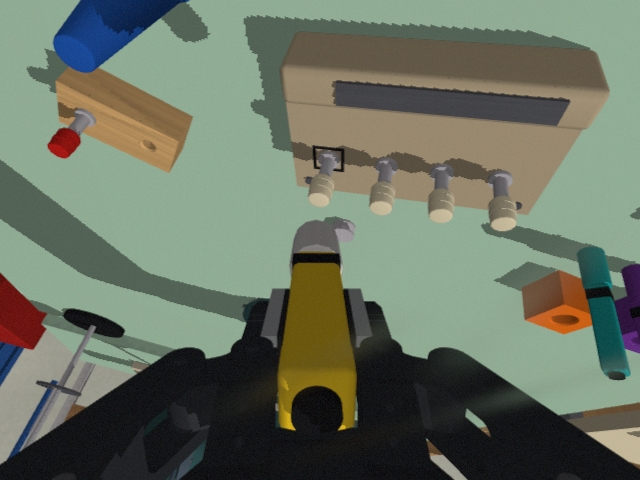

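The scene view shows the torch tilted and clear, with the new post in line with its row. The network's lens estimate agrees with the pose to about 2 mm. Lowering the last 53 mm.

{"method": "carry_out", "body": {"deltas": [0,0,-0.01,0,0,0,0,0,-0.015,0,0,0,0.0005,0,-0.015,0,0,0,0,0,-0.01,0,0,0,0,0,-0.003,0,0,0,0,0,0,0,0,0,0,0,0,0,0,0,0,0,0,0,0,0]}}

```text
time: 20.45
tcp_pos: [0.6919, 0.0739, 0.1941]
tcp_rot: [[0.727, 0.244, -0.642], [0.318, -0.948, 0.0], [-0.608, -0.204, -0.767]]
force: [0.0, 0.4, -1.0]
grip_width: 0.0211
```

{"method": "carry_out", "body": {"deltas": [0,0,0,0,0,0,0,0,0,0,0,0,0,0,0,0,0,0,0,0,0,0,0,0,0,0,0,0,0,0,0,0,0,0,0,0,0,0,0,0,0,0,0,0,0,0,0,0]}}

```text
time: 21.25
tcp_pos: [0.6916, 0.0738, 0.1933]
tcp_rot: [[0.726, 0.243, -0.643], [0.318, -0.948, 0.0], [-0.609, -0.204, -0.766]]
force: [-0.2, -0.0, -1.2]
grip_width: 0.0211
```

```bash
python3 - <<'E'
from h import *
s=robot.observe(); print(s["time"],s["tcp_pos"],s["tcp_rot"][:,2],s["grip_width"],s["force"],abs(s["joint_vel"]).max())
R=np.array(s["tcp_rot"]); B=np.array([.5677,.074,.045]); print("bore in tool",R.T@(B-s["tcp_pos"]), "lens", s["tcp_pos"]+.092*R[:,2], np.linalg.norm(s["tcp_pos"]+.092*R[:,2]-B))
for n in ["scene","wrist"]:
    c=robot.camera(n); cv2.imwrite(f"pics/{n}7.png",c["image"])
    for q in ["torch_mid","torch_lens","post_mid","bore","cone_blue","bobbin","screwdriver","redpost_mid"]: print(n,q,[(round(d["confidence"],2),np.round(d["position"],4)) for d in robot.mark_of(q,n)[:4]])
E
```

```text
21.25 [0.69155212 0.07380546 0.19326364] [-6.42807134e-01  9.13032176e-05 -7.66028055e-01] 0.02111109370587655 [-0.17432733 -0.00507174 -1.16226807] 0.001905545882609412
bore in tool [ 4.64617397e-04 -3.08651143e-05  1.93187155e-01] lens [0.63241386 0.07381386 0.12278906] 0.101188225920968
scene torch_mid [(0.91, array([ 0.5121, -0.2639,  0.0725])), (0.73, array([0.676 , 0.0689, 0.1814])), (0.58, array([ 0.5121, -0.3337,  0.0723]))]
scene torch_lens [(0.73, array([ 0.5147, -0.2698, -0.0023])), (0.73, array([ 5.132e-01, -3.307e-01, -4.000e-04])), (0.55, array([0.6336, 0.0728, 0.1257]))]
scene post_mid [(0.88, array([0.5679, 0.077 , 0.0549]))]
scene bore [(0.74, array([0.5649, 0.0714, 0.044 ])), (0.46, array([0.6302, 0.0743, 0.1257]))]
scene cone_blue [(0.56, array([0.6682, 0.2413, 0.0008]))]
scene bobbin [(0.78, array([ 4.071e-01,  1.330e-02, -4.000e-04]))]
scene screwdriver [(0.21, array([0.5699, 0.0723, 0.0428]))]
scene redpost_mid [(0.83, array([0.5095, 0.3215, 0.0488]))]
wrist torch_mid [(0.75, array([ 0.5157, -0.269 ,  0.0731])), (0.57, array([0.68  , 0.0697, 0.1806]))]
wrist torch_lens [(0.92, array([0.6346, 0.078 , 0.1224])), (0.67, array([ 0.5168, -0.2668,  0.001 ]))]
wrist post_mid [(0.7, array([0.5669, 0.0743, 0.0554]))]
wrist bore [(0.89, array([0.569 , 0.0735, 0.0446])), (0.19, array([ 4.274e-01, -2.933e-01,  2.000e-04]))]
wrist cone_blue []
wrist bobbin [(0.51, array([ 0.4106,  0.0161, -0.0025])), (0.45, array([ 5.963e-01, -4.000e-04,  3.200e-03]))]
wrist screwdriver []
wrist redpost_mid [(0.59, array([0.5081, 0.3214, 0.0513]))]
```

View pics/wrist7.png

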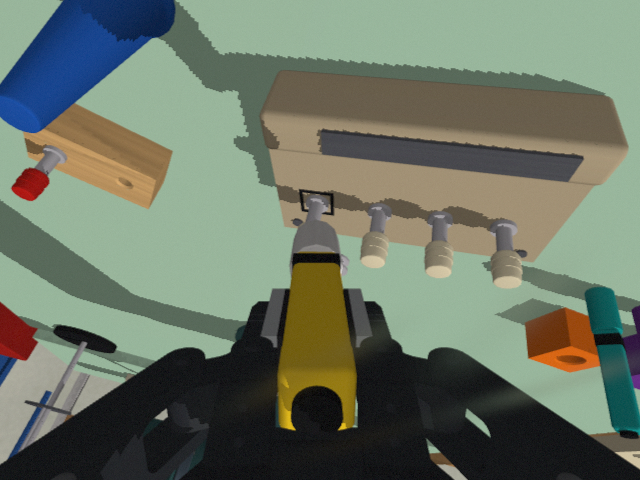

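View pics/scene7.png

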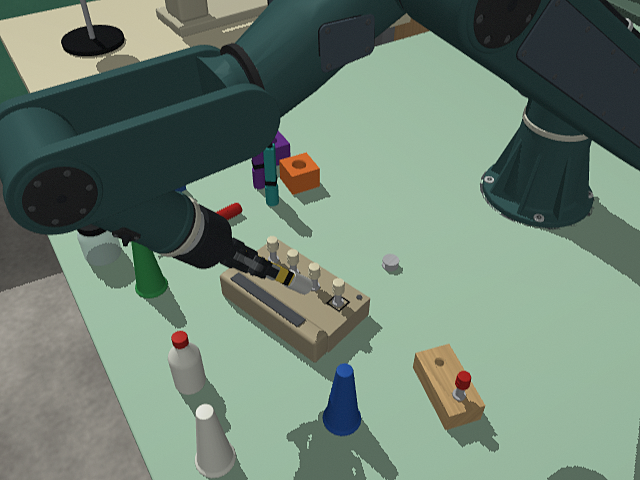

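The torch is aimed at the post's foot, held still and clear of everything, with the lens about 101 mm from the bore. The post sits home. Handing in.

```bash
python3 -c "
from cell import robot
print(robot.close_job()); s=robot.observe(); print(s['time'],s['tcp_pos'],s['grip_width'])"
```

```text
the job is handed in; nothing more can be done
None
the job is handed in; nothing more can be done
```

I moved the cream-capped post from the stand into the empty bore of the casting and let go. I then drew the torch from the orange holder and handed the job in at about 21 s, still holding the torch over the post's foot. The hand-in gives no verdict, so the checks below are my own.

**Post:**
- I felt 9.5 N of contact at exactly the height where the collar should meet the casting face.
- The top of its cap is level with the neighbouring fixed post to about 1 mm.
- The last detections put it within about 3 mm of the bore sideways, with its centre at 55 mm; home is 57 mm. That is inside their 4 mm accuracy.

**Torch:**
- It is tilted 40° from upright rather than exactly 45°, because that left the arm more joint margin.
- The lens is about 101 mm from the bore mouth and 123 mm above the table.
- Its axis passes within 1 mm of the bore going by the gripper pose, and a few mm off going by the camera detections.
- It was still, the pads were closed on its body at about 21 mm, and the wrist read only about its weight.

**Things to leave alone:** The red-capped post, the blue cone and the bobbin were still where they started in the last pictures. The screwdriver was partly hidden by the arm, so the networks could not locate it at the end. The arm never went close to it, and its handle shows where it was before.

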